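# Lay the tamper in the swing tray

## Task

Swing the pinned white tray clockwise (seen from above) as far as it goes, to its working stop. Then pinch the standing wooden tamper by its handle, press the edge of its foot on the worktop so that it pivots between the fingers until it is level, lift it level, and lay it flat lengthways in the tray, either way round, all of it inside the rim. Let go only when it lies there, do not drop it or knock it over, and leave the other kitchen things alone.

Things in the scene. Friction and masses are not known exactly. Their poses are not given: they have to be found in the camera images.
- tray (a joint): Angle of the swing tray on its pivot, rad: 0 at one stop, 1.5 at the other, which is the working stop; it grows clockwise seen from above. It turns stiffly (about 0.15 N m, so about 1 N half-way along) and stays where it is left.
- tray_pivot (a point): Point on the vertical pivot axis of the swing tray, 12 mm above the worktop. The pivot stud is 24 across and 30 high, on a round plate screwed to the worktop with two dark stop pins, 22 high, 31 mm from the axis.
- tray_center (a point): Centre of the floor of the white plastic swing tray, 150 mm from the pivot axis. The tray is a shallow oblong, 230 long (its length points at the pivot) and 110 wide outside, 222 x 102 inside; its floor is 12 mm above the worktop and its rim stands from 4 to 18 mm above the worktop. The point turns with the tray: x points along the length to the pivot, z up.
- tamper_center (a point): Middle of the wooden tamper, on its axis, 90 mm above its sole. It is 180 long: a square block foot 44 x 44 and 60 long, then a plain square handle 18 x 18 and 120 long. It starts upright, standing on its foot on the worktop. Its z axis runs from the foot to the handle end; its x and y axes are square to the flat sides of foot and handle alike. Mass about 0.14 kg, balance point about 50 mm from the sole.
- tamper_sole (a point): Centre of the sole, the flat 44 x 44 end face of the tamper's foot; same axes as tamper_center.
- tamper_grip (a point): A point on the axis of the handle, 30 mm from the handle's free end and 150 mm from the sole; same axes as tamper_center. Gripped here across the flats, the free end clears a gripper's palm, and the tamper can turn between the fingers; held level here it is foot-heavy and needs a firm grip (about 35 N).
- tamper: The tamper as a whole; origin at the centre of its sole.
- table: The stainless worktop, its top at z = 0.
- bowl_a_mid (a point): Bystander: larger open steel bowl, 120 across, 50 high; the point is at its middle. Leave it where it is.
- bowl_b_mid (a point): Bystander: smaller open steel bowl, 104 across, 45 high; the point is at its middle. Leave it where it is.
- tub_mid (a point): Bystander: clear closed plastic tub with white lid, 90 across, 60 high; the point is at its middle. Leave it where it is.
- sauce_cup_mid (a point): Bystander: small clear plastic sauce cup, 70 across, 45 high; the point is at its middle. Leave it where it is.
- spatula_mid (a point): Bystander: spatula lying flat; the point is at its middle. Leave it where it is.
- brush_mid (a point): Bystander: brush lying flat; the point is at its middle. Leave it where it is.
Not all that is in view belongs to the job. Of the things that look like the tamper, take the one that is farthest from the robot's base at the start.

How it is judged:
By the outcome, as a careful person would: the job done as asked, in the order asked, and still so for the second after the job is handed in, with the robot touching nothing.
It also fails if it takes over 69 s, if anything falls off the work surface, if the arm or the gripper's body presses on something with over 40 N, if the wrist force passes 120 N, or if a joint passes its speed limit or range.

## Robot

A 7-joint arm with a two-finger parallel gripper is mounted at the origin on the work surface. World frame = base frame: x ahead of the robot, y to its left, z up, the work surface at z = 0. Lengths are in m, angles in rad, forces in N, time in s.
With the tool pointing down it reaches from about 0.425 to 0.95 m from the base axis. Payload 4.7 kg.
Tool frame: the origin (TCP) lies midway between the tips of the shut fingers; the grasp point (between the pads) lies 19 mm behind it; z points along the fingers, y is the line along which they close (so a half turn about z gives the same grasp; the last joint's range is limited). The gripper opens to 85 mm and grips with 20 to 120 N. Pads are 22 mm wide; open, the fingers measure 114 mm over their backs; the gripper's body (76 mm by 85 mm) begins 54 mm behind the grasp point. The pads swing forward as they close: fully open they stand 13 mm farther back than shut.
Start: joints at [-1.333, 0.469, -0.049, 1.532, 0.024, 1.141, -0.082], TCP at [0.178, 0.651, 0.231] pointing down, gripper open.
Joint ranges: [-2.59, 2.59], [-0.33, 1.99], [-1.39, 1.29], [0.1, 2.45], [-1.04, 4.18], [0.21, 1.99], [-2.66, 2.66]. Speed limits (rad/s): [2.57, 2.57, 3.14, 3.14, 3.14, 3.14, 3.14].

## Interface

Orientations are given as [roll, pitch, yaw] about the fixed x, y, z axes, in that order (R = Rz(yaw) Ry(pitch) Rx(roll)).
In Python, from station import robot gives the robot as it stands.
- The arm moves only by the tool arm_command, never from a script. Its argument "targets" is a list of rows, each an object with "twist": the turn, a rotation vector about the tool's x, y, z in rad, a list of three; "offset": the shift along the tool's x, y, z in cm, a list of three; "claw": the closure, from -1 (fully open) to 1 (shut). In form: [{"twist": [wx, wy, wz], "offset": [dx, dy, dz], "claw": claw}, ...]. A call has 1 to 10 rows; each row shifts and turns the commanded pose from where the row before left it, along the tool's axes as they then stand; what a row does not reach is not made up. A row lasts 1/10 s, in which the tool goes at most 50 mm and 8.59 degrees, less where a joint would pass 70% of its speed; a pose out of reach is approached as far as the arm can. A call is refused whole if a number of a shift passes 5 or a number of a turn 0.15, either way. A call with a gripper value outside its range is refused whole. The fingers move at their own pace and stop on an object; "force" is the grip in N (left out, the last holds). Time passes only in rows, so rows that do not move let the fingers close. It gives the time, the measured TCP pose, the force, the opening and the grip force at its end, in the units of the state.
- robot.observe(): the state, without advancing time (a new reading comes with each control period).
- robot.camera(name): name is "scene" or "top"; returns a dict with "pixels" (480x640x3 uint8, blue, green, red), "fov_y" (degrees; the focal length in pixels is half the picture's height over the tangent of half this angle, whatever the lens; pixels are square), "cx", "cy" (the principal point, pixels), "T" (4x4, takes a point from camera to world coordinates). Camera axes: x right, y up, looking along -z (the intrinsics and any distortion apply to the point x, -y, -z); pixel columns grow to the right and rows downward; lengths in m; the calibration is good to about 2 mm. A picture is of the moment at which its call begins. There is no depth.
- robot.close_job(): hands the job in; it is judged then, once.
The state is a dict: "t": time; "joint_positions": joint angles; "joint_velocities": joint speeds; "joint_torque": joint torques, N m; "tcp_pos": TCP position; "orientation": TCP orientation; "contact_force": force on the tool from outside, world axes, zero at the start; "moment": the same for the moment, N m; "width": finger opening in m; "gripper_force": force on a finger pad.
Only numpy, scipy, OpenCV 4.12 (cv2) and the standard library are available. Lean on these libraries where they do the work, as an engineer would, in place of code of your own. Each camera call takes 0.05 s, during which the arm holds its last target. There are 200 camera calls.

## Working session

There is one attempt and no reset: what is moved stays moved. The work goes in short steps, Python scripts to look and compute and a tool call to move; the robot and the scene stay as the last step left them, time stands still between calls to the robot, and variables do not carry over. Pictures are saved under pics/ and viewed, at most 10 in all, crops included, and the job is handed in when it is done.

Besides the shell and the picture viewer there is one more tool, called after "Call:" as name(argument=value, ...) on one line, values as JSON. arm_command: Moves the arm, as the interface text tells. Its arguments: {"type":"object","properties":{"targets":{"type":"array","items":{"type":"object","properties":{"twist":{"type":"array","items":{"type":"number"}},"offset":{"type":"array","items":{"type":"number"}},"claw":{"type":"number"}}}},"force":{"type":"number"}},"required":["targets"]}

```bash
mkdir -p pics; ls
cat > h.py <<'E'
import numpy as np, cv2
from station import robot
from scipy.spatial.transform import Rotation as R
def shot(n,save=None):
    c=robot.camera(n)
    im=np.ascontiguousarray(c["pixels"])
    if save: cv2.imwrite("pics/"+save,im)
    return c,im
def extra(c): return {k:v for k,v in c.items() if k not in("pixels",)}
def ray(c,u,v):
    f=240/np.tan(np.radians(c["fov_y"])/2)
    d=np.array([(u-c["cx"])/f,-(v-c["cy"])/f,-1.])
    T=np.array(c["T"]); return T[:3,3],T[:3,:3]@d
def onz(c,u,v,z):
    o,d=ray(c,u,v); return o+d*(z-o[2])/d[2]
def proj(c,p):
    T=np.array(c["T"]); q=T[:3,:3].T@(np.array(p)-T[:3,3]); f=240/np.tan(np.radians(c["fov_y"])/2)
    return c["cx"]+f*q[0]/-q[2], c["cy"]-f*q[1]/-q[2]
E
python3 - <<'E'
from h import *
for n in("scene","top"):
    c,im=shot(n,n+"0.png"); print(n,extra(c))
print(robot.observe())
E
```

```text
pics
scene {'fov_y': 53.42372226158047, 'cx': 314.95902967684987, 'cy': 235.9544543932622, 'T': array([[ 0.77005812, -0.37589496,  0.51547402,  1.05552154],
       [ 0.63778475,  0.47325028, -0.60767161, -0.75014691],
       [-0.01552753,  0.79670393,  0.6041703 ,  0.79283283],
       [ 0.        ,  0.        ,  0.        ,  1.        ]])}
top {'fov_y': 57.77266016872586, 'cx': 315.56892942554475, 'cy': 244.52758370169383, 'T': array([[ 0.02483012,  0.99800299, -0.05808187,  0.41724157],
       [-0.99906518,  0.02271603, -0.03677986, -0.09399929],
       [-0.03538702,  0.05894082,  0.99763407,  1.08915133],
       [ 0.        ,  0.        ,  0.        ,  1.        ]])}
{'t': 0.1, 'joint_positions': array([-1.33286355,  0.46936317, -0.04857731,  1.53354199,  0.02410788,
        1.14099573, -0.08228329]), 'joint_velocities': array([ 0.00045325, -0.00125871,  0.00060448, -0.0027233 ,  0.00032195,
        0.0011281 , -0.00150287]), 'joint_torque': array([ 5.14688254e-04, -5.11514246e+01, -4.71390761e-02, -2.38390088e+01,
        1.07389197e-02,  4.24997939e-03, -2.05720420e-05]), 'tcp_pos': array([0.17784683, 0.65062373, 0.23037845]), 'orientation': array([-3.13987175e+00,  7.36947033e-05,  2.87479251e+00]), 'contact_force': array([-0.61894601,  0.6443286 , -0.09583226]), 'moment': array([ 0.01029995,  0.01192151, -0.02333207]), 'gripper_force': 0.0, 'width': 0.08560364782975749}
```

View pics/top0.png

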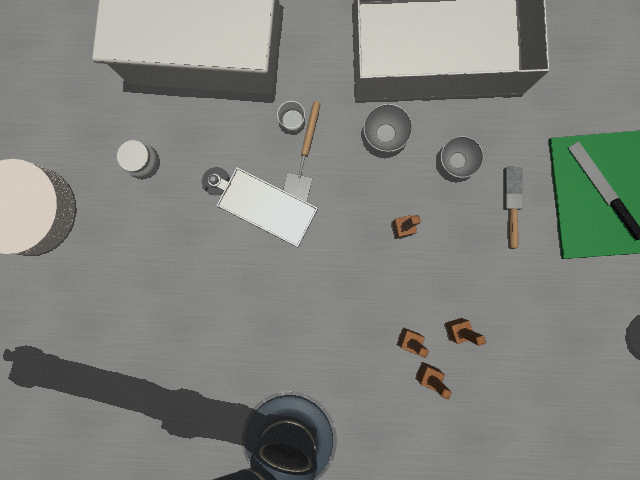

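View pics/scene0.png

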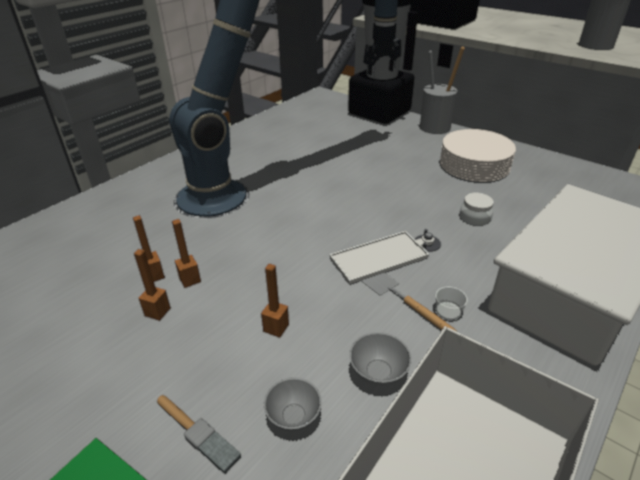

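Top view: tray at (267,207) with its pivot at (214,181); spatula blade at (297,185), close to the tray's upper side. Tamper look-alikes in top: (405,227), (412,342), (432,378) and (462,332); the base is at about (290,440), so the farthest is (405,227), which is (275,318) in scene. Next I'll measure it and check it in a crop.

```bash
cat > m.py <<'E'
from h import *
ct,it=shot("top"); cs,is_=shot("scene")
# candidates: brown
def brown(im):
    h=cv2.cvtColor(im,cv2.COLOR_BGR2HSV); return cv2.inRange(h,(3,110,25),(22,255,255))
for n,c,im in(("top",ct,it),("scene",cs,is_)):
    cnt,_=cv2.findContours(brown(im),0,2)
    for k in cnt:
        if cv2.contourArea(k)>60:
            x,y,w,h=cv2.boundingRect(k); p=onz(c,x+w/2,y+h/2,.06); print(n,(x,y,w,h),p.round(3),np.hypot(*p[:2]).round(3))
# tray
hs=cv2.cvtColor(it,cv2.COLOR_BGR2HSV)
m=cv2.inRange(hs,(0,0,185),(180,60,255)); m[:150]=0;m[260:]=0;m[:,:205]=0;m[:,330:]=0
cnt,_=cv2.findContours(m,0,2)
for k in cnt:
    if cv2.contourArea(k)>1000:
        b=cv2.boxPoints(cv2.minAreaRect(k)); P=np.array([onz(ct,u,v,.018) for u,v in b]); print("tray",b.round(1).tolist(),P.round(4).tolist(),P.mean(0),np.linalg.norm(np.diff(P,axis=0),axis=1))
g=cv2.resize(it[205:245,385:430],(450,400),interpolation=2)
g2=cv2.resize(is_[258:340,255:295],(195,400),interpolation=2)
g3=cv2.resize(it[155:205,195:240],(360,400),interpolation=2)[:, :150] if 0 else cv2.resize(it[160:200,195:235],(150,150),interpolation=2)
g3=np.vstack([g3,np.zeros((250,150,3),np.uint8)])
cv2.imwrite("pics/crop1.png",np.hstack([g,g2,g3]))
E
python3 m.py
```

```text
top (417, 363, 34, 36) [ 0.168 -0.337  0.06 ] 0.377
top (400, 330, 28, 27) [ 0.252 -0.29   0.06 ] 0.385
top (446, 319, 40, 26) [ 0.282 -0.41   0.06 ] 0.497
top (395, 215, 25, 22) [ 0.526 -0.272  0.06 ] 0.592
top (510, 209, 8, 39) [ 0.525 -0.519  0.06 ] 0.739
scene (158, 396, 35, 32) [ 0.562 -0.548  0.06 ] 0.785
scene (405, 297, 45, 31) [ 0.783 -0.071  0.06 ] 0.786
scene (262, 264, 26, 72) [ 0.509 -0.244  0.06 ] 0.564
scene (173, 220, 27, 67) [ 0.23  -0.263  0.06 ] 0.349
scene (134, 216, 35, 104) [ 0.208 -0.349  0.06 ] 0.406
scene (263, 90, 19, 12) [-0.323  0.62   0.06 ] 0.699
scene (342, 66, 12, 10) [-0.261  1.063  0.06 ] 1.094
tray [[216.39999389648438, 205.0], [236.3000030517578, 166.0], [317.1000061035156, 207.3000030517578], [297.1000061035156, 246.1999969482422]] [[0.573, 0.1962, 0.018], [0.6725, 0.1495, 0.018], [0.5722, -0.0559, 0.018], [0.4743, -0.0091, 0.018]] [0.5730095  0.07019421 0.018     ] [0.10985375 0.22860894 0.10850298]
```

View pics/crop1.png

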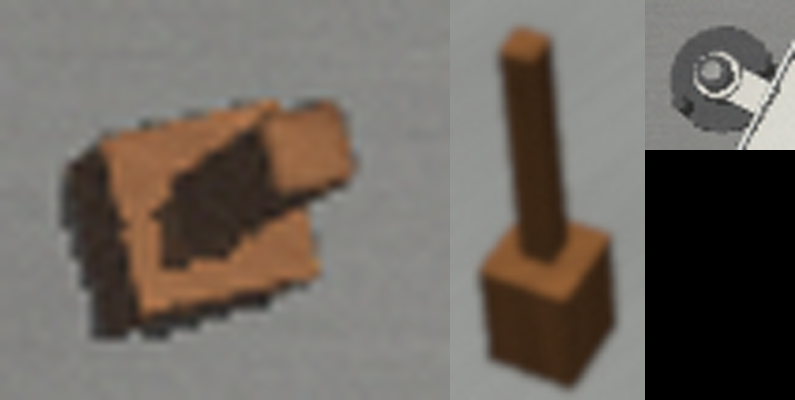

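The crop confirms the tamper: foot-top corners at about (395,219.5), (412,215), (417,232.5) and (399,236), handle end at (416,220), standing alone and farthest. The tray pivot is near (0.639, 0.205), and the tray swings towards the base. I'll go over it now with the fingers shut.

Call:
arm_command(targets=[{"offset":[-3.4,-3.3,0],"twist":[0,0,0],"claw":1},{"offset":[-3.4,-3.3,0],"twist":[0,0,0],"claw":1},{"offset":[-3.4,-3.3,0],"twist":[0,0,0],"claw":1},{"offset":[-3.4,-3.3,0],"twist":[0,0,0],"claw":1},{"offset":[-3.4,-3.3,0],"twist":[0,0,0],"claw":1},{"offset":[-3.4,-3.3,0],"twist":[0,0,0],"claw":1},{"offset":[-3.4,-3.3,0],"twist":[0,0,0],"claw":1},{"offset":[-3.4,-3.3,0],"twist":[0,0,0],"claw":1},{"offset":[-3.4,-3.3,0],"twist":[0,0,0],"claw":1},{"offset":[-3.4,-3.3,0],"twist":[0,0,0],"claw":1}], force=30)

```text
t: 1.2
tcp_pos: [0.4195, 0.2414, 0.2315]
orientation: [3.141, 0.0, 2.875]
contact_force: [0.0, 0.4, -0.1]
width: -0.0002
gripper_force: 0.0
```

Run:
```python
from h import *
c=robot.camera("top")
P=[onz(c,385+x/10,205+y/10,.06) for x,y in((100,145),(270,103),(320,275),(140,312))]
P=np.array(P);print(P.round(4),P.mean(0).round(4));
for i in range(4):
    d=P[(i+1)%4]-P[i]; print(np.degrees(np.arctan2(d[1],d[0])).round(1),np.linalg.norm(d).round(4))
Q=np.array([onz(c,385+x/10,205+y/10,.18) for x,y in((265,125),(338,101),(354,178),(282,193))]);print(Q.round(4),Q.mean(0).round(4))
for i in range(4):
    d=Q[(i+1)%4]-Q[i]; print(np.degrees(np.arctan2(d[1],d[0])).round(1),np.linalg.norm(d).round(4))
for n,u,v in(("stud",214,181),("bowl_a",387,130),("bowl_b",461,158),("jar",135,157)): print(n,onz(c,u,v,.03).round(3))
for u,v in((297,173),(311,178),(308,202),(318,101)): print("spat",onz(c,u,v,0).round(3))
s=robot.observe();print(s["t"],s["tcp_pos"],s["orientation"],s["joint_positions"].round(2))
```

```text
[[ 0.5407 -0.2424  0.06  ]
 [ 0.5515 -0.2822  0.06  ]
 [ 0.511  -0.2944  0.06  ]
 [ 0.5013 -0.2524  0.06  ]] [ 0.5261 -0.2679  0.06  ]
-74.8 0.0412
-163.3 0.0423
103.0 0.0431
14.2 0.0406
[[ 0.5312 -0.2593  0.18  ]
 [ 0.5365 -0.2743  0.18  ]
 [ 0.5205 -0.2778  0.18  ]
 [ 0.517  -0.263   0.18  ]] [ 0.5263 -0.2686  0.18  ]
-70.5 0.016
-167.8 0.0164
103.1 0.0152
14.6 0.0146
stud [0.631 0.201 0.03 ]
bowl_a [ 0.766 -0.224  0.03 ]
bowl_b [ 0.698 -0.405  0.03 ]
jar [0.688 0.403 0.03 ]
spat [ 0.661 -0.002  0.   ]
spat [ 0.649 -0.038  0.   ]
spat [ 0.588 -0.032  0.   ]
spat [ 0.849 -0.051  0.   ]
1.25 [0.42392669 0.2329416  0.23157358] [-3.13825618  0.00382724  2.86292649] [-0.74  0.15  0.16  1.98 -0.02  1.01  0.73]
```

Call:
arm_command(targets=[{"offset":[-3.3,-3.4,0],"twist":[0,0,0.06],"claw":1},{"offset":[-3.5,-3.2,0],"twist":[0,0,0.06],"claw":1},{"offset":[-3.6,-3.0,0],"twist":[0,0,0.06],"claw":1},{"offset":[-3.8,-2.8,0],"twist":[0,0,0],"claw":1},{"offset":[-3.8,-2.8,0],"twist":[0,0,0],"claw":1},{"offset":[0,0,4],"twist":[0,0,0],"claw":1},{"offset":[0,0,4],"twist":[0,0,0],"claw":1},{"offset":[0,0,4],"twist":[0,0,0],"claw":1},{"offset":[0,0,4],"twist":[0,0,0],"claw":1},{"offset":[0,0,3],"twist":[0,0,0],"claw":1}])

```text
t: 2.25
tcp_pos: [0.5299, 0.0357, 0.0389]
orientation: [-3.14, -0.002, 2.695]
contact_force: [0.0, -0.1, -0.5]
width: 0.0
gripper_force: 0.0
```

```bash
cat > st.py <<'E'
from h import *
shot("top","t.png")
s=robot.observe();Rm=R.from_euler("xyz",s["orientation"]).as_matrix()
print(s["t"],s["tcp_pos"].round(4),s["orientation"].round(3),"x",np.degrees(np.arctan2(Rm[1,0],Rm[0,0])).round(1),"zdir",Rm[:,2].round(3),"F",s["contact_force"].round(1),"w",s["width"].round(4),"g",s["gripper_force"])
E
python3 st.py
```

```text
Traceback (most recent call last):
  File "st.py", line 4, in <module>
    print(s["t"],s["tcp_pos"].round(4),s["orientation"].round(3),"x",np.degrees(np.arctan2(Rm[1,0],Rm[0,0])).round(1),"zdir",Rm[:,2].round(3),"F",s["contact_force"].round(1),"w",s["width"].round(4),"g",s["gripper_force"])
                                                                                                                                                                                  ^^^^^^^^^^^^^^^^
AttributeError: 'float' object has no attribute 'round'
```

Call:
arm_command(targets=[{"offset":[0,0,1.6],"twist":[0,0,0],"claw":1},{"offset":[0,0,0.8],"twist":[0,0,0],"claw":1},{"offset":[0,0,0],"twist":[0,0,0],"claw":1},{"offset":[1.6,0,0],"twist":[0,0,0],"claw":1},{"offset":[2.0,0.5,0],"twist":[0,0,0.1],"claw":1},{"offset":[2.0,0.5,0],"twist":[0,0,0.1],"claw":1},{"offset":[2.0,0.5,0],"twist":[0,0,0.1],"claw":1},{"offset":[2.0,0.5,0],"twist":[0,0,0.1],"claw":1}])

```text
t: 3.1
tcp_pos: [0.4621, 0.1043, 0.0186]
orientation: [3.139, 0.0, 2.29]
contact_force: [0.3, -0.1, -0.6]
width: 0.0003
gripper_force: 0.0
```

```bash
sed -i 's/s\["width"\].round(4)/round(s["width"],4)/' st.py; python3 st.py
```

```text
3.15 [0.4598 0.1077 0.0181] [ 3.141e+00 -3.000e-03  2.293e+00] x 131.4 zdir [-0.001  0.003 -1.   ] F [-1.8  2.2 -1.4] w 0.0003 g 0.0
```

View pics/t.png

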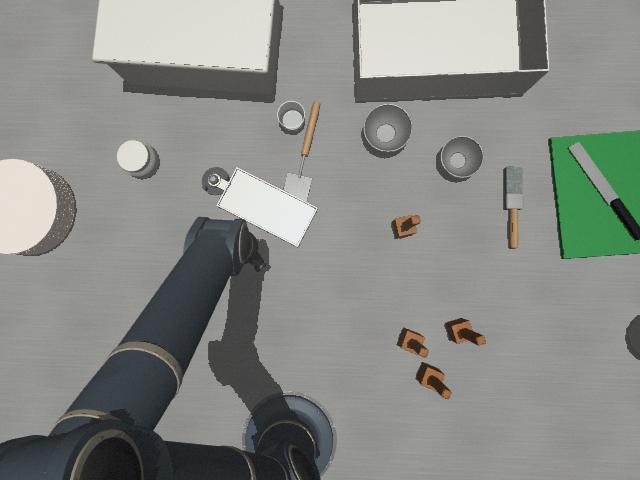

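The tray is still in place, and the shut fingers slid over its rim at z 18 mm, which is too high. The tray is at (267,207) and the gripper at (257,262). I'll go back in lower.

Call:
arm_command(targets=[{"offset":[0,0,-3],"twist":[0,0,0],"claw":1},{"offset":[-3.4,0.2,0],"twist":[0,0,0],"claw":1},{"offset":[-3.4,0.2,0],"twist":[0,0,0],"claw":1},{"offset":[-3.4,0.2,0],"twist":[0,0,0],"claw":1},{"offset":[0,0,0],"twist":[0,0,-0.14],"claw":1},{"offset":[0,0,0],"twist":[0,0,-0.13],"claw":1},{"offset":[0,0,0],"twist":[0,0,-0.13],"claw":1},{"offset":[0,0,3.2],"twist":[0,0,0],"claw":1},{"offset":[0,0,0],"twist":[0,0,0],"claw":1},{"offset":[0,0,0],"twist":[0,0,0],"claw":1}])

```text
t: 4.15
tcp_pos: [0.5342, 0.0307, 0.0159]
orientation: [-3.142, -0.0, 2.695]
contact_force: [-0.3, -0.1, 2.2]
width: -0.0003
gripper_force: 0.0
```

```bash
python3 st.py
```

```text
4.2 [0.5347 0.0309 0.0164] [3.141e+00 1.000e-03 2.695e+00] x 154.4 zdir [ 0.001  0.    -1.   ] F [0.4 0.2 0.8] w 0.0002 g 0.0
```

Call:
arm_command(targets=[{"offset":[0,0,0.3],"twist":[0,0,0],"claw":1},{"offset":[0,0,0],"twist":[0,0,0],"claw":1},{"offset":[1.0,0,0],"twist":[0,0,0],"claw":1},{"offset":[0.6,0,0],"twist":[0,0,0],"claw":1},{"offset":[0.8,0.2,0],"twist":[0,0,0.04],"claw":1},{"offset":[0.8,0.2,0],"twist":[0,0,0.04],"claw":1},{"offset":[0.8,0.2,0],"twist":[0,0,0.04],"claw":1},{"offset":[0.8,0.2,0],"twist":[0,0,0.04],"claw":1}])

```text
t: 5.0
tcp_pos: [0.4948, 0.0606, 0.0124]
orientation: [-3.141, 0.0, 2.533]
contact_force: [0.6, -0.6, -0.2]
width: -0.0001
gripper_force: 0.4
```

```bash
python3 st.py
cat > tray.py <<'E'
from h import *
ct,it=shot("top")
hs=cv2.cvtColor(it,cv2.COLOR_BGR2HSV)
m=cv2.inRange(hs,(0,0,185),(180,60,255)); m[:110]=0;m[330:]=0;m[:,:165]=0;m[:,330:]=0
cnt,_=cv2.findContours(m,0,2)
for k in cnt:
    if cv2.contourArea(k)>300:
        b=cv2.boxPoints(cv2.minAreaRect(k)); P=np.array([onz(ct,u,v,.018) for u,v in b]); d=np.diff(P,axis=0); i=np.argmax(np.linalg.norm(d,axis=1))
        print("tray",P.round(3).tolist(),P.mean(0).round(4),np.linalg.norm(d,axis=1).round(3),"axis",np.degrees(np.arctan2(d[i,1],d[i,0])))
E
python3 tray.py
```

```text
5.05 [0.4934 0.062  0.0122] [-3.141e+00 -2.000e-03  2.534e+00] x 145.2 zdir [-0.002  0.001 -1.   ] F [-1.   2.   0.2] w -0.0 g 0.0
tray [[0.597, 0.243, 0.018], [0.763, 0.135, 0.018], [0.609, -0.093, 0.018], [0.447, 0.015, 0.018]] [0.604 0.075 0.018] [0.198 0.275 0.195] axis -124.05698109882962
```

The tray is turning with the tool, so I'll continue along the arc.

Call:
arm_command(targets=[{"offset":[1.6,0.4,0],"twist":[0,0,0.08],"claw":1},{"offset":[1.6,0.4,0],"twist":[0,0,0.08],"claw":1},{"offset":[1.6,0.4,0],"twist":[0,0,0.08],"claw":1},{"offset":[1.6,0.4,0],"twist":[0,0,0.08],"claw":1},{"offset":[1.6,0.4,0],"twist":[0,0,0.08],"claw":1},{"offset":[1.6,0.4,0],"twist":[0,0,0.08],"claw":1},{"offset":[1.6,0.4,0],"twist":[0,0,0.08],"claw":1},{"offset":[1.6,0.4,0],"twist":[0,0,0.08],"claw":1}])

```text
t: 5.9
tcp_pos: [0.4397, 0.178, 0.0123]
orientation: [-3.141, 0.0, 1.892]
contact_force: [0.6, -0.6, 0.3]
width: 0.0002
gripper_force: 0.5
```

```bash
python3 st.py; python3 tray.py
```

```text
5.95 [0.4394 0.1814 0.0121] [-3.141e+00 -2.000e-03  1.895e+00] x 108.6 zdir [-0.001  0.001 -1.   ] F [-0.5  4.3 -0.3] w 0.0004 g 0.3556130410242986
tray [[0.574, 0.038, 0.018], [0.659, 0.021, 0.018], [0.645, -0.04, 0.018], [0.56, -0.022, 0.018]] [ 0.6096 -0.0009  0.018 ] [0.087 0.062 0.087] axis -11.672534987295611
tray [[0.634, 0.262, 0.018], [0.666, 0.158, 0.018], [0.403, 0.071, 0.018], [0.37, 0.174, 0.018]] [0.5181 0.1662 0.018 ] [0.109 0.277 0.107] axis -161.83337313671927
```

Call:
arm_command(targets=[{"offset":[1.6,0.4,0],"twist":[0,0,0.08],"claw":1},{"offset":[1.6,0.4,0],"twist":[0,0,0.08],"claw":1},{"offset":[1.6,0.4,0],"twist":[0,0,0.08],"claw":1},{"offset":[1.6,0.4,0],"twist":[0,0,0.08],"claw":1},{"offset":[1.6,0.4,0],"twist":[0,0,0.08],"claw":1},{"offset":[1.6,0.4,0],"twist":[0,0,0.08],"claw":1},{"offset":[0.6,0.15,0],"twist":[0,0,0.03],"claw":1},{"offset":[0,0,0],"twist":[0,0,0],"claw":1}])

```text
t: 6.8
tcp_pos: [0.4552, 0.281, 0.0122]
orientation: [3.141, 0.0, 1.388]
contact_force: [0.1, 0.0, -0.9]
width: -0.0003
gripper_force: 0.0
```

```bash
python3 st.py; python3 tray.py
```

```text
6.85 [0.4549 0.2802 0.0122] [3.141 0.    1.387] x 79.5 zdir [ 0. -0. -1.] F [-0.6 -0.5  0.3] w 0.0001 g 0.0
tray [[0.573, 0.038, 0.018], [0.635, 0.026, 0.018], [0.622, -0.035, 0.018], [0.561, -0.022, 0.018]] [0.5978 0.0017 0.018 ] [0.063 0.062 0.063] axis -11.274191637953539
tray [[0.389, 0.309, 0.018], [0.664, 0.257, 0.018], [0.641, 0.15, 0.018], [0.368, 0.203, 0.018]] [0.5151 0.2296 0.018 ] [0.28  0.109 0.278] axis -10.805595939930376
```

Call:
arm_command(targets=[{"offset":[0.8,0.2,0],"twist":[0,0,0.04],"claw":1},{"offset":[0.8,0.2,0],"twist":[0,0,0.04],"claw":1},{"offset":[0.6,0.1,0],"twist":[0,0,0.03],"claw":1},{"offset":[0.4,0,0],"twist":[0,0,0.02],"claw":1}])

```text
t: 7.3
tcp_pos: [0.4642, 0.2998, 0.0121]
orientation: [-3.139, 0.007, 1.253]
contact_force: [-5.3, -13.8, 10.3]
width: 0.0001
gripper_force: 8.5
```

Call:
arm_command(targets=[{"offset":[0.4,0.1,0],"twist":[0,0,0.02],"claw":1},{"offset":[0.3,0,0],"twist":[0,0,0.01],"claw":1}])

```text
t: 7.5
tcp_pos: [0.4641, 0.3, 0.012]
orientation: [-3.133, 0.017, 1.221]
contact_force: [-13.7, -23.7, 23.9]
width: -0.0
gripper_force: 18.1
```

```bash
python3 st.py; python3 tray.py
```

```text
7.55 [0.4641 0.3    0.0121] [-3.133  0.017  1.221] x 70.0 zdir [-0.014 -0.013 -1.   ] F [-12.6 -19.   20.2] w -0.0003 g 16.248414001311176
tray [[0.573, 0.038, 0.018], [0.632, 0.026, 0.018], [0.619, -0.034, 0.018], [0.561, -0.022, 0.018]] [0.5964 0.002  0.018 ] [0.06  0.062 0.06 ] axis -102.03610867016174
tray [[0.4, 0.332, 0.018], [0.668, 0.254, 0.018], [0.636, 0.15, 0.018], [0.369, 0.229, 0.018]] [0.5183 0.2413 0.018 ] [0.279 0.109 0.278] axis -16.169702376944365
```

The tray is against its stop: about 25 N with no further motion, axis 164°. I'll back off, lift, turn and travel to the tamper.

Call:
arm_command(targets=[{"offset":[-1.5,0,0],"twist":[0,0,0],"claw":1},{"offset":[0,0,-4.6],"twist":[0,0,0],"claw":1},{"offset":[0,0,-4.6],"twist":[0,0,0],"claw":-1},{"offset":[0,0,-4.6],"twist":[0,0,-0.15],"claw":-1},{"offset":[0,0,-4.6],"twist":[0,0,-0.15],"claw":-1},{"offset":[0,0,-4.6],"twist":[0,0,-0.15],"claw":-1},{"offset":[0,0,0],"twist":[0,0,-0.15],"claw":-1},{"offset":[-4.7,-0.7,0],"twist":[0,0,0],"claw":-1},{"offset":[-4.7,-0.7,0],"twist":[0,0,0],"claw":-1},{"offset":[-4.7,-0.7,0],"twist":[0,0,0],"claw":-1}])

```text
t: 8.6
tcp_pos: [0.4784, 0.1531, 0.2423]
orientation: [3.141, -0.001, 1.826]
contact_force: [0.2, -0.6, 0.5]
width: 0.0855
gripper_force: 0.0
```

Call:
arm_command(targets=[{"offset":[-4.7,-0.7,0],"twist":[0,0,0],"claw":-1},{"offset":[-4.7,-0.7,0],"twist":[0,0,0],"claw":-1},{"offset":[-4.7,-0.7,0],"twist":[0,0,0],"claw":-1},{"offset":[-4.7,-0.7,0],"twist":[0,0,0],"claw":-1},{"offset":[-4.7,-0.7,0],"twist":[0,0,0],"claw":-1},{"offset":[-4.7,-0.7,0],"twist":[0,0,0],"claw":-1},{"offset":[-3,-0.4,0],"twist":[0,0,0],"claw":-1},{"offset":[0,0,0],"twist":[0,0,0],"claw":-1}])

```text
t: 9.4
tcp_pos: [0.5111, -0.1643, 0.2427]
orientation: [3.141, 0.003, 1.816]
contact_force: [0.3, -0.2, 0.6]
width: 0.0854
gripper_force: 0.0
```

```bash
python3 st.py; python3 tray.py
cat > go.py <<'E'
from h import *
import sys
t=np.array([float(a) for a in sys.argv[1:4]]);s=robot.observe();Rm=R.from_euler("xyz",s["orientation"]).as_matrix()
print("delta tool cm",((t-s["tcp_pos"])@Rm*100).round(2))
E
python3 go.py .5262 -.268 .2
```

```text
9.45 [ 0.5114 -0.1612  0.2423] [3.142 0.    1.819] x 104.2 zdir [ 0. -0. -1.] F [ 1.   0.6 -0.2] w 0.0851 g 0.0
tray [[0.574, 0.038, 0.018], [0.659, 0.021, 0.018], [0.645, -0.04, 0.018], [0.56, -0.022, 0.018]] [ 0.6095 -0.0009  0.018 ] [0.087 0.062 0.087] axis -11.672518587128808
tray [[0.4, 0.334, 0.018], [0.669, 0.254, 0.018], [0.635, 0.149, 0.018], [0.368, 0.23, 0.018]] [0.5179 0.2416 0.018 ] [0.28  0.11  0.279] axis -16.565748546136607
delta tool cm [-10.92  -1.32   4.19]
```

Call:
arm_command(targets=[{"offset":[-3.7,-0.4,0],"twist":[0,0,0],"claw":-1},{"offset":[-3.7,-0.5,0],"twist":[0,0,0],"claw":-1},{"offset":[-3.5,-0.4,0],"twist":[0,0,0],"claw":-1},{"offset":[0,0,0],"twist":[0,0,0],"claw":-1},{"offset":[0,0,0],"twist":[0,0,0],"claw":-1}])

```text
t: 10.0
tcp_pos: [0.5273, -0.2658, 0.2418]
orientation: [-3.141, -0.001, 1.826]
contact_force: [-0.1, 0.7, -0.1]
width: 0.0853
gripper_force: 0.0
```

```bash
python3 st.py; python3 go.py .5262 -.268 .131
python3 - <<'E'
from h import *
cs,i=shot("scene")
m=cv2.inRange(cv2.cvtColor(i,cv2.COLOR_BGR2HSV),(3,110,25),(22,255,255))
cnt,_=cv2.findContours(m[230:345,240:310],0,2)
for k in cnt:
    if cv2.contourArea(k)>40: print(cv2.boundingRect(k))
print([np.round(proj(cs,p),1) for p in((.5262,-.268,.18),(.5262,-.268,0))])
g=cv2.resize(i[180:350,200:360],(640,680)[:2],interpolation=2)[:600]; cv2.imwrite("pics/c2.png",g)
E
```

```text
10.05 [ 0.5277 -0.2648  0.2418] [ 3.142e+00 -2.000e-03  1.827e+00] x 104.7 zdir [-0.     0.002 -1.   ] F [ 0.5 -0.3 -0.1] w 0.0855 g 0.0
delta tool cm [-0.3  -0.22 11.08]
(21, 34, 28, 72)
[array([268.8, 267.1]), array([274.9, 329.3])]
```

View pics/c2.png

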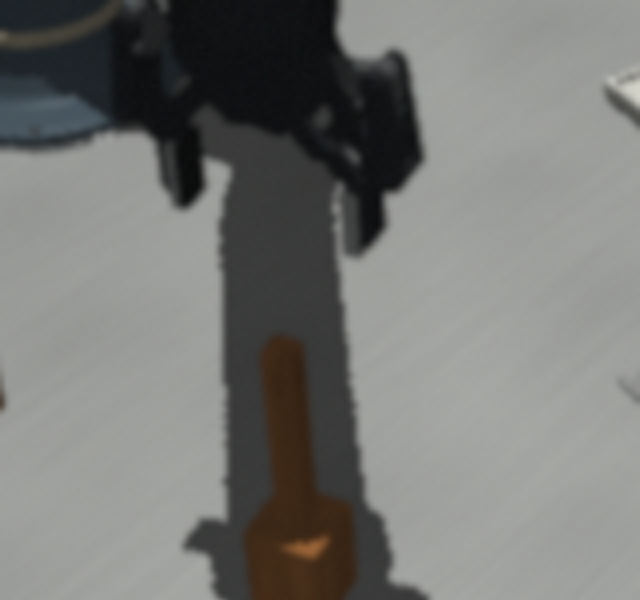

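The scene crop shows the handle top at (271,266), centred between the open fingers. I'll descend and pinch.

Call:
arm_command(targets=[{"offset":[-0.2,-0.1,4],"twist":[0,0,0],"claw":-1},{"offset":[0,0,4],"twist":[0,0,0],"claw":-1},{"offset":[0,0,2.1],"twist":[0,0,0],"claw":-1},{"offset":[0,0,1],"twist":[0,0,0],"claw":-1},{"offset":[0,0,0],"twist":[0,0,0],"claw":-1},{"offset":[0,0,0],"twist":[0,0,0],"claw":0.2},{"offset":[0,0,0],"twist":[0,0,0],"claw":0.4},{"offset":[0,0,0],"twist":[0,0,0],"claw":0.6},{"offset":[0,0,0],"twist":[0,0,0],"claw":1},{"offset":[0,0,0],"twist":[0,0,0],"claw":1}], force=25)

```text
t: 11.1
tcp_pos: [0.5272, -0.2692, 0.1318]
orientation: [3.141, 0.0, 1.825]
contact_force: [-0.3, -0.5, 3.2]
width: 0.0177
gripper_force: 27.2
```

```bash
python3 st.py
```

```text
11.15 [ 0.5272 -0.2692  0.1318] [3.141 0.    1.825] x 104.5 zdir [ 0.001 -0.    -1.   ] F [-0.6  0.2  2.7] w 0.0176 g 27.105419039726257
```

Call:
arm_command(targets=[{"offset":[0,0,-1],"twist":[0,0,0],"claw":1},{"offset":[0,0,-3],"twist":[0,0,0],"claw":1},{"offset":[0,0,-4],"twist":[0,0,0],"claw":1},{"offset":[0,0,-2],"twist":[0,0,-0.1],"claw":1},{"offset":[0,0,0],"twist":[0,0,-0.14],"claw":1},{"offset":[0,0,0],"twist":[0,0,-0.14],"claw":1},{"offset":[0,0,0],"twist":[0,0,-0.14],"claw":1},{"offset":[0,0,0],"twist":[0,0,-0.14],"claw":1},{"offset":[0,0,0],"twist":[0,0,-0.14],"claw":1},{"offset":[0,0,0],"twist":[0,0,-0.14],"claw":1}], force=40)

```text
t: 12.15
tcp_pos: [0.5266, -0.269, 0.2315]
orientation: [-3.142, -0.0, 2.77]
contact_force: [0.4, 1.0, -0.7]
width: 0.0175
gripper_force: 39.4
```

Call:
arm_command(targets=[{"offset":[0,0,0],"twist":[0,0,-0.09],"claw":1},{"offset":[2,2.1,0],"twist":[0,0,0],"claw":1},{"offset":[3,3.2,0],"twist":[0,0,0],"claw":1},{"offset":[3,3.2,0],"twist":[0,0,0],"claw":1},{"offset":[3,3.2,0],"twist":[0,0,0],"claw":1},{"offset":[2,2.1,0],"twist":[0,0,0],"claw":1},{"offset":[0,0,0],"twist":[0,0,0],"claw":1}])

```text
t: 12.85
tcp_pos: [0.4392, -0.0961, 0.2311]
orientation: [3.139, -0.003, 2.861]
contact_force: [0.7, -1.0, -1.8]
width: 0.0175
gripper_force: 39.8
```

```bash
python3 st.py; python3 -c "
from h import *
print(robot.observe()['joint_positions'].round(2))"
```

```text
12.9 [ 0.4406 -0.0984  0.2315] [ 3.14  -0.     2.858] x 163.8 zdir [ 0.     0.001 -1.   ] F [ 0.4  0.  -0.7] w 0.0174 g 39.77750480175018
[-0.46  0.1   0.63  2.07 -0.07  1.    1.5 ]
```

Call:
arm_command(targets=[{"offset":[0,0,0],"twist":[0,0.1,0],"claw":1},{"offset":[0,0,0],"twist":[0,0.1,0],"claw":1},{"offset":[0,0,0],"twist":[0,0.1,0],"claw":1},{"offset":[0,0,0],"twist":[0,0.1,0],"claw":1},{"offset":[0,0,0],"twist":[0,0.1,0],"claw":1},{"offset":[-1.2,0,2.2],"twist":[0,0,0],"claw":1},{"offset":[-1.8,0,3.3],"twist":[0,0,0],"claw":1},{"offset":[-1.4,0,2.6],"twist":[0,0,0],"claw":1},{"offset":[0,0,0],"twist":[0,0,0],"claw":1}])

```text
t: 13.8
tcp_pos: [0.4396, -0.1004, 0.1363]
orientation: [-3.139, -0.506, 2.852]
contact_force: [-1.3, 0.8, -0.5]
width: 0.0177
gripper_force: 39.8
```

```bash
python3 st.py
cat > arc.py <<'E'
from h import *
s=robot.observe();Rm=R.from_euler("xyz",s["orientation"]).as_matrix()
a0=np.arctan2(np.hypot(*Rm[:2,2]),-Rm[2,2]);z0=s["tcp_pos"][2]; print("alpha",a0.round(3),"joints",s["joint_positions"].round(2))
g=lambda f,a:np.array([-.15*np.sin(f)+.022*np.cos(f)+.019*np.sin(a), .15*np.cos(f)+.022*np.sin(f)-.019*np.cos(a)])
N=18
F=np.linspace(a0,np.pi/2,N+1);A=np.maximum(a0*(1-np.arange(N+1)/(N-3)),0)
P=np.array([g(f,a) for f,a in zip(F,A)]); print("contact z",P[0,1].round(4),"now",z0.round(4))
for i in range(N):
    d=P[i+1]-P[i]; a=A[i]
    x=np.array([np.cos(a),np.sin(a)]);z=np.array([np.sin(a),-np.cos(a)])
    print(i,"off",(d@x*100).round(2),(d@z*100).round(2),"twy",(A[i+1]-A[i]).round(3),"phi",F[i+1].round(2),"z",P[i+1,1].round(4))
E
python3 arc.py
```

```text
13.85 [ 0.4407 -0.1008  0.1383] [-3.139 -0.503  2.852] x 163.4 zdir [-0.462  0.135 -0.876] F [-0.1  0.3 -1.9] w 0.0177 g 39.82380509376526
alpha 0.503 joints [-0.27  0.55  0.6   1.87 -0.28  1.34  1.76]
contact z 0.1254 now 0.1383
0 off -0.96 -0.11 twy -0.034 phi 0.56 z 0.1217
1 off -0.96 -0.02 twy -0.034 phi 0.62 z 0.1175
2 off -0.96 0.06 twy -0.034 phi 0.68 z 0.1129
3 off -0.95 0.14 twy -0.034 phi 0.74 z 0.1079
4 off -0.93 0.23 twy -0.034 phi 0.8 z 0.1024
5 off -0.91 0.31 twy -0.034 phi 0.86 z 0.0965
6 off -0.88 0.38 twy -0.034 phi 0.92 z 0.0903
7 off -0.84 0.46 twy -0.034 phi 0.98 z 0.0836
8 off -0.79 0.53 twy -0.034 phi 1.04 z 0.0767
9 off -0.74 0.59 twy -0.034 phi 1.1 z 0.0694
10 off -0.68 0.65 twy -0.034 phi 1.16 z 0.0618
11 off -0.62 0.71 twy -0.034 phi 1.21 z 0.054
12 off -0.55 0.75 twy -0.034 phi 1.27 z 0.0459
13 off -0.48 0.8 twy -0.034 phi 1.33 z 0.0377
14 off -0.4 0.83 twy -0.034 phi 1.39 z 0.0292
15 off -0.26 0.86 twy 0.0 phi 1.45 z 0.0206
16 off -0.21 0.87 twy 0.0 phi 1.51 z 0.0119
17 off -0.16 0.89 twy 0.0 phi 1.57 z 0.003
```

Call:
arm_command(targets=[{"offset":[-0.4,0,0.7],"twist":[0,0,0],"claw":1},{"offset":[-0.3,0,0.6],"twist":[0,0,0],"claw":1},{"offset":[0,0,0],"twist":[0,0,0],"claw":1},{"offset":[-1.0,0,-0.1],"twist":[0,-0.03,0],"claw":1},{"offset":[-1.0,0,0],"twist":[0,-0.03,0],"claw":1},{"offset":[-1.0,0,0.1],"twist":[0,-0.03,0],"claw":1}], force=22)

```text
t: 14.45
tcp_pos: [0.4673, -0.1076, 0.1112]
orientation: [3.141, -0.408, 2.855]
contact_force: [-0.4, -0.5, 4.2]
width: 0.0178
gripper_force: 41.1
```

```bash
python3 st.py
python3 - <<'E'
from h import *
c,i=shot("scene"); s=robot.observe(); u,v=map(int,proj(c,s["tcp_pos"])); print(u,v)
cv2.imwrite("pics/c3.png",cv2.resize(i[max(v-60,0):v+80,u-100:u+80],(720,560),interpolation=2))
E
```

```text
14.5 [ 0.4679 -0.1077  0.1108] [ 3.141 -0.406  2.855] x 163.6 zdir [-0.379  0.112 -0.919] F [-0.2 -0.7  3.9] w 0.0171 g 41.26431226730347
301 243
```

View pics/c3.png

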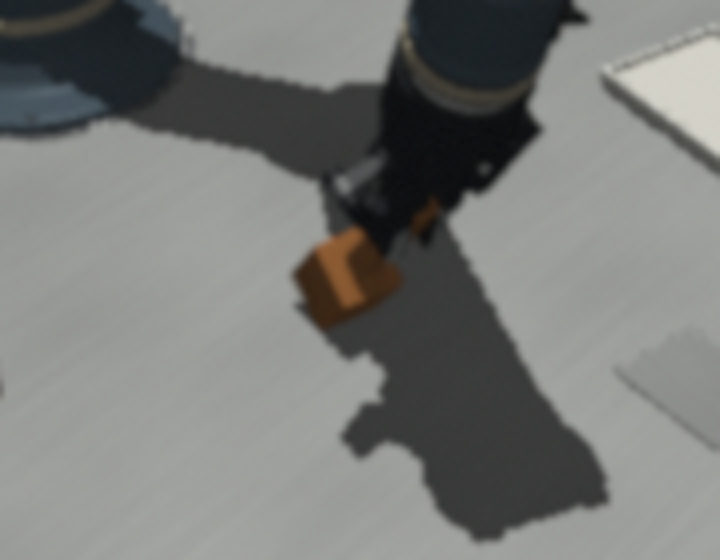

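The pivot works: the foot tilts at about (285,312) with 4 N on its edge. Continuing the arc.

Call:
arm_command(targets=[{"offset":[-0.95,0,0.15],"twist":[0,-0.034,0],"claw":1},{"offset":[-0.95,0,0.25],"twist":[0,-0.034,0],"claw":1},{"offset":[-0.9,0,0.3],"twist":[0,-0.034,0],"claw":1},{"offset":[-0.9,0,0.4],"twist":[0,-0.034,0],"claw":1},{"offset":[-0.85,0,0.45],"twist":[0,-0.034,0],"claw":1},{"offset":[-0.8,0,0.55],"twist":[0,-0.034,0],"claw":1},{"offset":[-0.75,0,0.6],"twist":[0,-0.034,0],"claw":1},{"offset":[-0.7,0,0.65],"twist":[0,-0.034,0],"claw":1}])

```text
t: 15.35
tcp_pos: [0.5212, -0.1234, 0.0586]
orientation: [3.141, -0.136, 2.855]
contact_force: [-0.6, -0.5, 3.6]
width: 0.0177
gripper_force: 41.5
```

```bash
python3 st.py; python3 arc.py | head -1
```

```text
15.4 [ 0.5212 -0.1234  0.0579] [-3.142 -0.135  2.855] x 163.6 zdir [-0.129  0.038 -0.991] F [ 1.7 -0.5  4. ] w 0.0177 g 41.740593910217285
alpha 0.135 joints [-0.25  0.58  0.56  1.95 -0.4   0.87  1.82]
```

Call:
arm_command(targets=[{"offset":[-0.6,0,0.7],"twist":[0,-0.034,0],"claw":1},{"offset":[-0.55,0,0.75],"twist":[0,-0.034,0],"claw":1},{"offset":[-0.5,0,0.8],"twist":[0,-0.034,0],"claw":1},{"offset":[-0.4,0,0.8],"twist":[0,-0.033,0],"claw":1},{"offset":[-0.3,0,0.8],"twist":[0,0,0],"claw":1},{"offset":[-0.2,0,0.7],"twist":[0,0,0],"claw":1},{"offset":[-0.1,0,0.4],"twist":[0,0,0],"claw":1},{"offset":[0,0,0],"twist":[0,0,0],"claw":1}])

```text
t: 16.2
tcp_pos: [0.5432, -0.1299, 0.0065]
orientation: [-3.141, -0.005, 2.855]
contact_force: [-1.0, 0.8, 1.8]
width: 0.0175
gripper_force: 42.3
```

```bash
python3 st.py; python3 arc.py | head -1
```

```text
16.25 [ 0.5431 -0.1298  0.0067] [-3.142 -0.004  2.855] x 163.6 zdir [-0.004  0.001 -1.   ] F [-0.5  0.6  0.9] w 0.0179 g 42.23411321640015
alpha 0.004 joints [-0.21  0.63  0.49  2.01 -0.49  0.63  1.89]
```

Call:
arm_command(targets=[{"offset":[0,0,0.2],"twist":[0,0,0],"claw":1},{"offset":[0,0,0.1],"twist":[0,0,0],"claw":1},{"offset":[0,0,0],"twist":[0,0,0],"claw":1}])

```text
t: 16.55
tcp_pos: [0.5436, -0.13, 0.0043]
orientation: [3.142, -0.003, 2.855]
contact_force: [0.1, -0.5, 2.0]
width: 0.0176
gripper_force: 42.4
```

Call:
arm_command(targets=[{"offset":[0,0,0.1],"twist":[0,0,0],"claw":1},{"offset":[0,0,0.1],"twist":[0,0,0],"claw":1},{"offset":[0,0,0],"twist":[0,0,0],"claw":1}])

```text
t: 16.85
tcp_pos: [0.544, -0.1301, 0.0023]
orientation: [-3.142, -0.002, 2.855]
contact_force: [1.7, -0.8, 2.9]
width: 0.0176
gripper_force: 42.5
```

```bash
python3 st.py
python3 - <<'E'
from h import *
c,i=shot("scene"); s=robot.observe(); u,v=map(int,proj(c,s["tcp_pos"])); print(u,v)
cv2.imwrite("pics/c4.png",cv2.resize(i[v-55:v+45,u-80:u+40],(720,600),interpolation=2))
E
```

```text
16.9 [ 0.544  -0.1301  0.0024] [ 3.142e+00 -2.000e-03  2.855e+00] x 163.6 zdir [-0.002  0.001 -1.   ] F [1.5 0.  2. ] w 0.0176 g 42.48187065124512
320 297
```

View pics/c4.png

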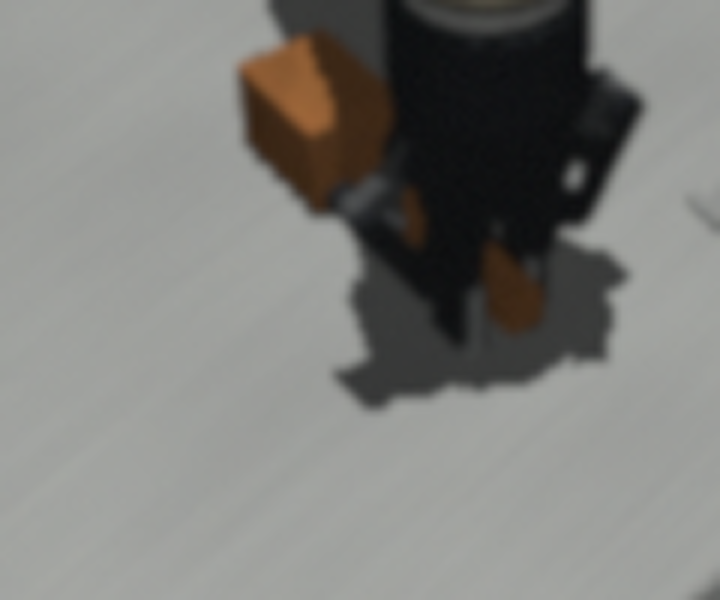

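The crop shows the tamper level, foot towards the robot at about (294,260), handle end at about (326,293). I'll grip harder and lift level.

Call:
arm_command(targets=[{"offset":[0,0,0],"twist":[0,0,0],"claw":1},{"offset":[0,0,0],"twist":[0,0,0],"claw":1},{"offset":[0,0,-0.5],"twist":[0,0,0],"claw":1},{"offset":[0,0,-1.5],"twist":[0,0,0],"claw":1},{"offset":[0,0,-2.5],"twist":[0,0,0],"claw":1},{"offset":[0,0,-2.5],"twist":[0,0,0],"claw":1},{"offset":[0,0,-1],"twist":[0,0,0],"claw":1},{"offset":[0,0,0],"twist":[0,0,0],"claw":1}], force=70)

```text
t: 17.75
tcp_pos: [0.5444, -0.13, 0.0838]
orientation: [3.141, -0.0, 2.855]
contact_force: [-0.1, 0.2, -1.4]
width: 0.0173
gripper_force: 70.4
```

```bash
python3 st.py
python3 - <<'E'
from h import *
c,i=shot("scene"); s=robot.observe(); u,v=map(int,proj(c,s["tcp_pos"])); print(u,v)
cv2.imwrite("pics/c5.png",cv2.resize(i[v-75:v+45,u-90:u+60],(750,600),interpolation=2))
g=np.array(s["tcp_pos"])+[0,0,.019]; d=R.from_euler("xyz",s["orientation"]).as_matrix()[:,0]; d[2]=0
for k in(0,.0,): 
  so=g+.15*d; y=np.array([-d[1],d[0],0])
  for a in(-.022,.022):
    for b in(-.022,.022): print("sole corner level", np.round(proj(c,so+a*y+[0,0,b]),1)-np.array([u-90,v-75]))
E
```

```text
17.8 [ 0.5436 -0.1297  0.0825] [ 3.141e+00 -2.000e-03  2.855e+00] x 163.6 zdir [-0.002  0.001 -1.   ] F [-0.6  0.5 -1.6] w 0.0169 g 70.38859605789185
320 271
sole corner level [63.5 40.3]
sole corner level [62.7 25.8]
sole corner level [48.1 46.5]
sole corner level [47. 32.]
sole corner level [63.5 40.3]
sole corner level [62.7 25.8]
sole corner level [48.1 46.5]
sole corner level [47. 32.]
```

View pics/c5.png

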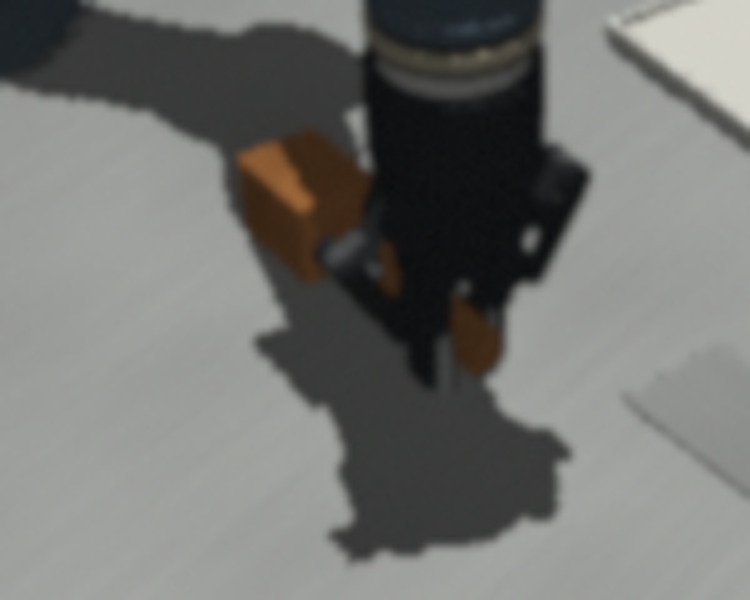

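The tamper is level in the air; the predicted level sole corner (235,160) matches the observed (238,155). Carrying it over the tray.

Call:
arm_command(targets=[{"offset":[0.6,2.0,0],"twist":[0,0,0],"claw":1},{"offset":[0.9,3.3,0],"twist":[0,0,0],"claw":1},{"offset":[1.0,3.8,0],"twist":[0,0,0],"claw":1},{"offset":[1.0,3.8,0],"twist":[0,0,0],"claw":1},{"offset":[1.0,3.8,0],"twist":[0,0,0],"claw":1},{"offset":[1.0,3.8,0],"twist":[0,0,0],"claw":1},{"offset":[1.0,3.8,0],"twist":[0,0,0],"claw":1},{"offset":[1.0,3.8,0],"twist":[0,0,0],"claw":1},{"offset":[1.0,3.5,0],"twist":[0,0,0],"claw":1},{"offset":[0.9,3.0,0],"twist":[0,0,0],"claw":1}])

```text
t: 18.85
tcp_pos: [0.5499, 0.2306, 0.0808]
orientation: [-3.14, -0.005, 2.857]
contact_force: [0.9, 0.2, -1.8]
width: 0.0172
gripper_force: 70.3
```

Call:
arm_command(targets=[{"offset":[0,0,0],"twist":[0,0,0],"claw":1},{"offset":[0,0,0],"twist":[0,0,0],"claw":1}])

```text
t: 19.05
tcp_pos: [0.5501, 0.2288, 0.0809]
orientation: [-3.139, -0.005, 2.857]
contact_force: [0.1, -1.0, -1.3]
width: 0.0171
gripper_force: 70.3
```

```bash
python3 st.py; python3 go.py .5515 .232 .0155
python3 - <<'E'
from h import *
c,i=shot("top"); cv2.imwrite("pics/c6.png",cv2.resize(i[140:300,150:350],(750,600),interpolation=2))
E
```

```text
19.1 [0.5505 0.2274 0.0812] [-3.139 -0.004  2.855] x 163.6 zdir [-0.005 -0.001 -1.   ] F [-0.1 -0.7 -1.2] w 0.0169 g 70.31845808029175
delta tool cm [0.01 0.49 6.57]
```

View pics/c6.png

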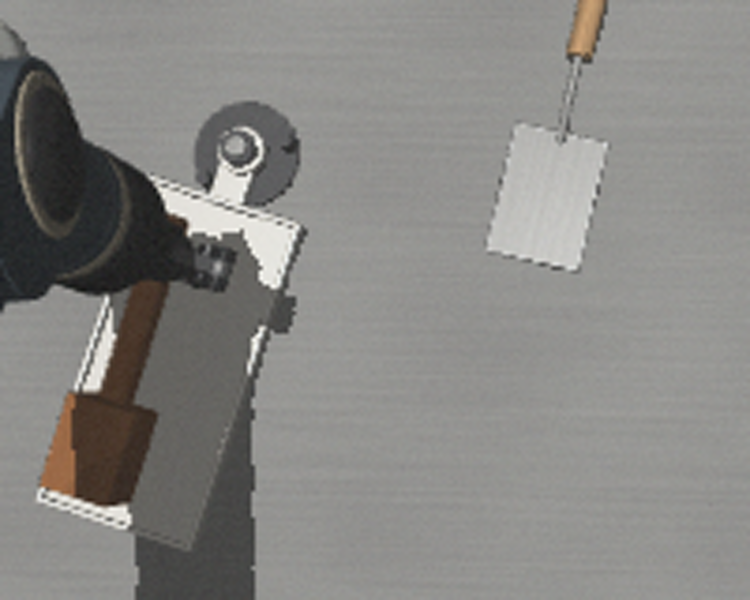

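From the top, the foot sits over the tray with about 20 mm to the end rim once parallax is allowed for. I'll shift 4 mm sideways and lower.

Call:
arm_command(targets=[{"offset":[0,0.4,1.5],"twist":[0,0,0],"claw":1},{"offset":[0,0,2.0],"twist":[0,0,0],"claw":1},{"offset":[0,0,1.5],"twist":[0,0,0],"claw":1},{"offset":[0,0,0.8],"twist":[0,0,0],"claw":1},{"offset":[0,0,0],"twist":[0,0,0],"claw":1},{"offset":[0,0,0],"twist":[0,0,0],"claw":1}])

```text
t: 19.75
tcp_pos: [0.5527, 0.2321, 0.0246]
orientation: [3.142, -0.003, 2.854]
contact_force: [0.3, -0.4, -2.1]
width: 0.0171
gripper_force: 70.3
```

```bash
python3 st.py; python3 go.py .5515 .232 .0155
```

```text
19.8 [0.5529 0.2322 0.025 ] [ 3.141e+00 -2.000e-03  2.854e+00] x 163.5 zdir [-0.002  0.001 -1.   ] F [-0.1 -0.5 -1.8] w 0.0175 g 70.27029991149902
delta tool cm [ 0.13 -0.06  0.95]
```

Call:
arm_command(targets=[{"offset":[0,0,0.4],"twist":[0,0,0],"claw":1},{"offset":[0,0,0.3],"twist":[0,0,0],"claw":1},{"offset":[0,0,0.1],"twist":[0,0,0],"claw":1},{"offset":[0,0,0],"twist":[0,0,0],"claw":1},{"offset":[0,0,0],"twist":[0,0,0],"claw":1}])

```text
t: 20.3
tcp_pos: [0.5523, 0.2324, 0.0166]
orientation: [3.141, -0.003, 2.855]
contact_force: [0.4, 0.2, -1.7]
width: 0.0172
gripper_force: 70.3
```

```bash
python3 st.py; python3 go.py .5515 .232 .0155
```

```text
20.35 [0.5523 0.2324 0.0166] [ 3.141e+00 -3.000e-03  2.855e+00] x 163.6 zdir [-0.003  0.001 -1.   ] F [-0.2  1.2 -1.9] w 0.0173 g 70.31314730644226
delta tool cm [ 0.07 -0.06  0.11]
```

Still carrying the weight (-1.8 N). I'll lower in small steps until the force changes sign.

Call:
arm_command(targets=[{"offset":[0,0,0.1],"twist":[0,0,0],"claw":1},{"offset":[0,0,0.1],"twist":[0,0,0],"claw":1},{"offset":[0,0,0],"twist":[0,0,0],"claw":1},{"offset":[0,0,0],"twist":[0,0,0],"claw":1}])

```text
t: 20.75
tcp_pos: [0.5527, 0.2324, 0.0148]
orientation: [3.141, -0.002, 2.855]
contact_force: [0.8, -0.6, 0.9]
width: 0.0167
gripper_force: 70.7
```

```bash
python3 st.py
```

```text
20.8 [0.5527 0.2323 0.0148] [ 3.141e+00 -2.000e-03  2.855e+00] x 163.6 zdir [-0.002  0.001 -1.   ] F [1.  0.1 1.9] w 0.0171 g 70.68052053451538
```

Call:
arm_command(targets=[{"offset":[0,0,0.05],"twist":[0,0,0],"claw":1},{"offset":[0,0,0],"twist":[0,0,0],"claw":0.5},{"offset":[0,0,0],"twist":[0,0,0],"claw":0.4},{"offset":[0,0,0],"twist":[0,0,0],"claw":0.25},{"offset":[0,0,0],"twist":[0,0,0],"claw":0.2},{"offset":[0,0,0],"twist":[0,0,0],"claw":0.2},{"offset":[0,0,-0.5],"twist":[0,0,0],"claw":0.2},{"offset":[0,0,-1],"twist":[0,0,0],"claw":0.2}], force=20)

```text
t: 21.6
tcp_pos: [0.5518, 0.2321, 0.0289]
orientation: [-3.141, -0.004, 2.855]
contact_force: [-0.1, -0.6, -0.4]
width: 0.0342
gripper_force: 0.0
```

```bash
python3 st.py; python3 -c "
from h import *
c,i=shot('scene'); cv2.imwrite('pics/c7.png',cv2.resize(i[200:300,300:450],(750,500),interpolation=2))"
```

```text
21.65 [0.5533 0.2326 0.031 ] [ 3.140e+00 -1.000e-03  2.855e+00] x 163.6 zdir [-0.001  0.002 -1.   ] F [ 0.4 -0.4  0.9] w 0.0343 g 0.0
```

View pics/c7.png

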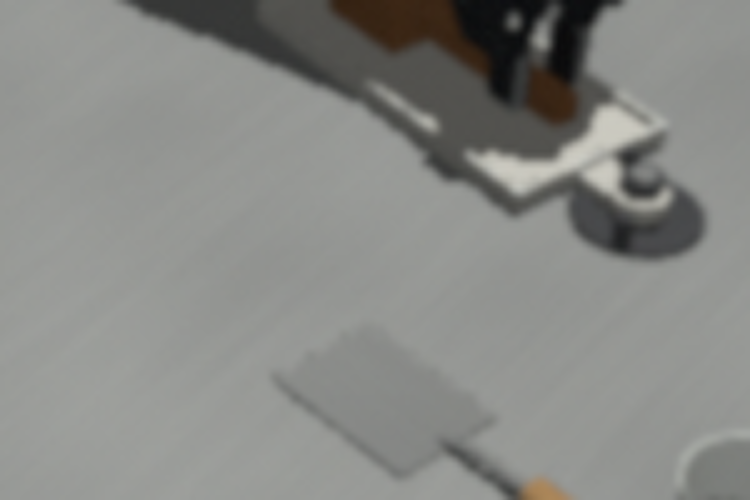

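The tamper lies in the tray, handle end at about (411,221) inside the rim, and the fingers are free of it. I'll lift clear and verify by numbers.

Call:
arm_command(targets=[{"offset":[0,0,-2],"twist":[0,0,0],"claw":0.2},{"offset":[0,0,-4],"twist":[0,0,0],"claw":0.2},{"offset":[0,0,-4],"twist":[0,0,0],"claw":0.2},{"offset":[0,0,-4.5],"twist":[0,0,0],"claw":0.2},{"offset":[0,0,-4.5],"twist":[0,0,0],"claw":0.2},{"offset":[0,-4.5,0],"twist":[0,0,0],"claw":0.2},{"offset":[0,-4.5,0],"twist":[0,0,0],"claw":0.2},{"offset":[0,-4.5,0],"twist":[0,0,0],"claw":0.2},{"offset":[0,-4.5,0],"twist":[0,0,0],"claw":0.2},{"offset":[0,-4.5,0],"twist":[0,0,0],"claw":0.2}])

```text
t: 22.7
tcp_pos: [0.4884, 0.0147, 0.2193]
orientation: [3.14, -0.003, 2.855]
contact_force: [1.0, -0.9, -0.4]
width: 0.0341
gripper_force: 0.0
```

Call:
arm_command(targets=[{"offset":[0,-4,0],"twist":[0,0,0],"claw":0.2},{"offset":[0,0,0],"twist":[0,0,0],"claw":0.2},{"offset":[0,0,0],"twist":[0,0,0],"claw":0.2}])

```text
t: 23.0
tcp_pos: [0.4777, -0.0227, 0.2194]
orientation: [3.14, -0.002, 2.852]
contact_force: [0.4, 0.9, 0.9]
width: 0.0341
gripper_force: 0.0
```

```bash
python3 st.py
python3 - <<'E'
from h import *
c,im=shot("top"); hs=cv2.cvtColor(im,cv2.COLOR_BGR2HSV)
br=cv2.inRange(hs,(3,90,20),(22,255,255)); 
for n,m in(("brown",br),("tray",cv2.bitwise_or(br,cv2.inRange(hs,(0,0,185),(180,60,255))))):
    m=m.copy(); m[:165]=0;m[320:]=0;m[:,:160]=0;m[:,270:]=0
    for k in cv2.findContours(m,0,2)[0]:
        if cv2.contourArea(k)>150:
            z=.03 if n=="brown" else .018
            b=cv2.boxPoints(cv2.minAreaRect(k)); P=np.array([onz(c,u,v,z)[:2] for u,v in b]); d=np.diff(P,axis=0);L=np.linalg.norm(d,axis=1);i=L.argmax()
            T=np.array([onz(c,u,v,z)[:2] for u,v in k[:,0]]); 
            ax=np.array([np.cos(np.radians(163.6)),np.sin(np.radians(163.6))]);nr=np.array([-ax[1],ax[0]]); q=T-[.494,.249]
            print(n,P.mean(0).round(3),L.round(3),"ang",np.degrees(np.arctan2(d[i,1],d[i,0])).round(1),"along",(q@ax).min().round(3),(q@ax).max().round(3),"across",(q@nr).min().round(3),(q@nr).max().round(3))
E
python3 tray.py
```

```text
23.05 [ 0.4781 -0.0215  0.2193] [ 3.140e+00 -3.000e-03  2.855e+00] x 163.6 zdir [-0.002  0.002 -1.   ] F [-0.3  0.1 -0.4] w 0.0341 g 0.0
brown [0.496 0.258] [0.182 0.045 0.181] ang -15.3 along -0.09 0.091 across -0.031 0.015
tray [0.518 0.242] [0.28  0.11  0.279] ang -16.6 along -0.165 0.115 across -0.055 0.055
tray [[0.4, 0.334, 0.018], [0.669, 0.254, 0.018], [0.635, 0.149, 0.018], [0.368, 0.23, 0.018]] [0.5179 0.2417 0.018 ] [0.28  0.11  0.279] axis -16.540524072957925
```

The tamper spans ±90 mm along the tray (inside half-length 111) and -31 to +15 mm across (inside half-width 51). The tray is still at its stop and the gripper is clear, so I'm handing in.

```bash
python3 -c "
from station import robot
print(robot.close_job())"
```

```text
the job is handed in; nothing more can be done
None
```

The job is handed in at about 23 s: the tray was swung until it stopped moving under about 25 N (about 1.4 rad by my measure), and the tamper lies flat and lengthways inside the rim with the gripper clear; an early tray push slid over the rim and was redone lower, and the result of the judging was not shown.

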